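# Peel the stuck top finishing tray under the work light

## Task

Swivel the yellow LED work light by its grab bar until it squarely faces the tray stack, and lean its head back to 20 degrees. Then take the white top tray by its red corner tab and peel it off the varnish-stuck stack: raise the tab corner first so that the tray hinges up on the opposite corner, then lift it away without taking along or shifting the grey trays below, and leave the light so set and the other things on the bench alone. Finish while still holding the tray, level and still, straight above the stack and a good 10 cm clear of where it sat.

Things in the scene. Friction and masses are not known exactly. Their poses are not given: they have to be found in the camera images.
- stack: Six grey nested plastic finishing trays, stuck together, one loose body of 0.9 kg standing on the bench. Rim outline 190 (its x) by 140 (its y) mm, upper rim face 50 mm above the bench. Origin: centre of the underside, z up. A grey tab of its own sticks out at its (+x, -y) corner, 24 to 46 mm high: not to be used.
- tray: Loose white top tray, about 0.15 kg, parallel to the stack. Rim 190 (x) x 140 (y) x 4 mm, its underside 22 mm above the origin; basin 156 x 106, 22 deep, 5 to 8 mm free around. Origin: centre of the basin's underside, nested 28 mm above the bench. Four amber varnish drips (8 mm beads) lap over both long edges at x = 25 and 50 mm and hold it, 1 to 2 N each, till the rim rises 7 mm there.
- tray_tab (a point): Grasp point of the red tab: an upright fin 10 mm thick, 30 high (top 80 mm above the bench when nested), sticking out 40 mm diagonally from the tray's (-x, +y) corner, in line with tray_far and the tray's centre. The point is 24 mm out from the corner, 38 mm above the tray's origin. Free space beneath and at both sides; pinch it across its thickness from above. Axes are the tray's.
- tray_far (a point): Rim corner opposite the tab (+x, -y), underside of the rim: the corner on which the tray hinges up; hinging it 12 to 15 degrees frees all the drips. Axes are the tray's.
- light_pivot (a point): LED work light, fixed base 150 mm square screwed to the bench. This point is where the vertical swivel axis crosses the horizontal tilt axis, 114 mm above the bench. It turns with the swivel (not with the tilt): the lamp shines along its -x, the tilt axis is its y, z is up.
- light_bar (a point): Middle of the black grab bar over the lamp head: a round bar 12 mm thick, 124 mm clear between its posts, parallel to the tilt axis, 106 mm from the tilt axis and 48 mm above the yellow head (170 wide, 104 high, 30 mm thick). It turns with the head: x is away from the lit face, y along the bar, z from the tilt axis to the bar. Pinch it across from above.
- swivel (a joint): Swivel of the lamp, rad, -1.6 to 1.6, grows anticlockwise seen from above. Stiff (0.12 N m), stays where left.
- tilt (a joint): Tilt of the lamp head, rad, -0.5 to 0.9: 0 is upright, positive leans back (bar away from the lit face), 0.349 is 20 degrees. Stiff (0.22 N m), stays where left.
- glue: Bystander: yellow glue bottle, 54 mm across, 150 high; origin at the underside.
- varnish: Bystander: varnish can, 84 mm across, 100 high; origin at the underside.
- tape: Bystander: roll of tape, 100 mm across, 30 high; origin at the underside.
- sander: Bystander: cork sanding block with wooden grip, 120 x 66 x 44 mm; origin at the underside.
- mallet: Bystander: hammer lying along its x.
- offcut: Bystander: dark wood offcut, 160 x 60 x 40 mm; origin at the underside.
Mind the look-alikes: they are no part of the job. What is shaped like the part that bears light_pivot but orange or purple is not meant.

How it is judged:
By the outcome, as a careful person would: the job done as asked, in the order asked, and still so for the second after the job is handed in, while the arm keeps its last pose, push and grip.
It also fails if it takes over 48 s, if anything falls off the work surface, if the arm or the gripper's body presses on something with over 40 N, if the wrist force passes 120 N, or if a joint passes its speed limit or range.

## Robot

A 6-joint arm with a two-finger parallel gripper is mounted at the origin on the work surface. World frame = base frame: x ahead of the robot, y to its left, z up, the work surface at z = 0. Lengths are in mm, angles in degrees, forces in N, time in s.
With the tool pointing down it reaches from about 350 to 850 mm from the base axis. Payload 8.1 kg.
Tool frame: the origin (TCP) lies midway between the tips of the shut fingers; the grasp point (between the pads) lies 19 mm behind it; z points along the fingers, y is the line along which they close (so a half turn about z gives the same grasp; the last joint's range is limited). The gripper opens to 85 mm and grips with 20 to 120 N. Pads are 22 mm wide; open, the fingers measure 114 mm over their backs; the gripper's body (76 mm by 85 mm) begins 54 mm behind the grasp point. The pads swing forward as they close: fully open they stand 13 mm farther back than shut.
Start: joints at [-70.439, 7.471, 85.268, -0, 87.261, -4.893], TCP at [248.396, -546.173, 231.292] pointing down, gripper open.
Joint ranges: [-169.43, 169.43], [-51.17, 129.36], [1.28, 143.12], [-76.62, 256.62], [0, 156.53], [-152.29, 152.29]. Speed limits (degrees/s): [136.94, 136.94, 159.86, 180, 180, 180].

## Interface

Orientations are given as [roll, pitch, yaw] about the fixed x, y, z axes, in that order (R = Rz(yaw) Ry(pitch) Rx(roll)).
In Python, from bench import sense, snapshot, camera_params, hand_in, masks_of, pinpoint gives the robot as it stands.
- The arm moves only by the tool step_arm, never from a script. Its argument "targets" is a list of rows, each an object with "angular": the turn, a rotation vector about the tool's x, y, z scaled (see below), a list of three; "dp": the shift along the tool's x, y, z scaled (see below), a list of three; "fingers": the closure, from 0 (fully open) to 1 (shut). A call has exactly 8 rows; each row is the pose to reach, as a shift and turn from the pose commanded when the call began, along the tool's axes at that moment, turning the shorter way round; what a row does not reach only later rows make up. The controller multiplies each number of a shift by 0.2 m and each number of a turn by 180 degrees. A row lasts 1/8 s, in which the tool goes at most 62.5 mm and 10.7 degrees, less where a joint would pass 70% of its speed; a pose out of reach is approached as far as the arm can. A call with a number of a shift or a turn outside -1 to 1 is refused whole. A call with a gripper value outside its range is refused whole. The fingers move at their own pace and stop on an object; "newtons" is the grip in N (left out, the last holds). Time passes only in rows, so rows that repeat a pose let the fingers close, or fill a call up. It gives the time, the measured TCP pose, the force, the opening and the grip force at its end, in the units of the state.
- sense(): the state, without advancing time (a new reading comes with each control period).
- snapshot(name): name is "scene" or "top" or "wrist"; returns the picture (480x640x3 uint8, blue, green, red); there is no depth.
- camera_params(name): a dict with "vfov" (degrees; the focal length in pixels is half the picture's height over the tangent of half this angle, whatever the lens; pixels are square), "cx", "cy" (the principal point, pixels), "R" (3x3) and "t" (3): a world point X has camera coordinates R X + t. Camera axes: x right, y down, z forward; pixel columns grow to the right and rows downward; lengths in mm; the calibration is good to about 2 mm. A picture is of the moment at which its call begins: read the wrist's pose just before it. camera_params takes no time and is no camera call; for the wrist camera it gives the pose at the moment of the call.
- hand_in(): hands the job in; it is judged then, once.
Trained networks look in the newest picture that a camera, given by its name, has taken for a name from the list of things; names that differ only in an ending like _2 or _b are one class to them, and where a whole thing is asked for, a point or a joint stands for the part that bears it (a point fixed in the world has none). Each returns a list of dicts, best first, with "conf" (0 to 1); they miss things now and then, are a little off and sometimes report something else, mostly with a low value. They report only what shows in the picture. A call takes as long as a camera call. They do not tell look-alikes from the thing itself.
- masks_of(camera, label): "pixels" (480x640 bool, what is visible of it) and "at" ([column, row] in pixels, amid what is visible of it).
- pinpoint(camera, label): "at" ([column, row] in pixels: a listed point, or the origin of a listed thing).
The state is a dict: "time": time; "joint_pos": joint angles; "qd": joint speeds; "joint_efforts": joint torques, N m; "tool_pos": TCP position; "tcp_rot": TCP orientation; "ft_force": force on the tool from outside, world axes, zero at the start; "wrist_torque": the same for the moment, N m; "finger_gap": finger opening in mm; "grip_force": force on a finger pad.
Only numpy, scipy, OpenCV 4.12 (cv2) and the standard library are available. Lean on these libraries where they do the work, as an engineer would, in place of code of your own. Each camera call takes 0.05 s, during which the arm holds its last target. There are 200 camera calls.

## Working session

There is one attempt and no reset: what is moved stays moved. The work goes in short steps, Python scripts to look and compute and a tool call to move; the robot and the scene stay as the last step left them, time stands still between calls to the robot, and variables do not carry over. Pictures are saved under pics/ and viewed, at most 10 in all, crops included, and the job is handed in when it is done.

Besides the shell and the picture viewer there is one more tool, called after "Call:" as name(argument=value, ...) on one line, values as JSON. step_arm: Moves the arm, as the interface text tells. Its arguments: {"type":"object","properties":{"targets":{"type":"array","items":{"type":"object","properties":{"angular":{"type":"array","items":{"type":"number","minimum":-1,"maximum":1}},"dp":{"type":"array","items":{"type":"number","minimum":-1,"maximum":1}},"fingers":{"type":"number"}}}},"newtons":{"type":"number"}},"required":["targets"]}

```bash
mkdir -p pics
cat > h.py <<'E'
import numpy as np,cv2
from bench import *
def ray(c,uv):
    p=camera_params(c) if isinstance(c,str) else c
    f=240/np.tan(np.radians(p['vfov'])/2);R=np.array(p['R']);t=np.array(p['t'])
    d=R.T@np.array([(uv[0]-p['cx'])/f,(uv[1]-p['cy'])/f,1]);return -R.T@t,d/np.linalg.norm(d)
def atz(c,uv,z):
    o,d=ray(c,uv);return o+d*(z-o[2])/d[2]
def proj(c,X):
    p=camera_params(c);f=240/np.tan(np.radians(p['vfov'])/2);q=np.array(p['R'])@np.array(X)+np.array(p['t'])
    return [p['cx']+f*q[0]/q[2],p['cy']+f*q[1]/q[2]]
def tri(*rs):
    A=0;b=0
    for o,d in rs:
        P=np.eye(3)-np.outer(d,d);A=A+P;b=b+P@o
    X=np.linalg.solve(A,b);return X,[round(float(np.linalg.norm((np.eye(3)-np.outer(d,d))@(X-o))),1) for o,d in rs]
E
python3 - <<'E'
from h import *
for c in('scene','top'):
    im=snapshot(c);cv2.imwrite(f'pics/{c}0.png',im)
    for l in('stack','tray','tray_tab','tray_far','light_pivot','light_bar'):
        print(c,l,[(np.round(r['at']).tolist(),round(r['conf'],2)) for r in pinpoint(c,l)][:4])
E
```

```text
scene stack [([270.0, 336.0], 0.91)]
scene tray [([393.0, 224.0], 0.52)]
scene tray_tab [([257.0, 277.0], 0.78)]
scene tray_far [([282.0, 360.0], 0.56)]
scene light_pivot [([317.0, 186.0], 0.93), ([163.0, 253.0], 0.74), ([364.0, 220.0], 0.7), ([274.0, 229.0], 0.66)]
scene light_bar [([369.0, 185.0], 0.84), ([322.0, 154.0], 0.69), ([272.0, 194.0], 0.61), ([156.0, 213.0], 0.55)]
top stack []
top tray [([376.0, 220.0], 0.9)]
top tray_tab [([360.0, 263.0], 0.87)]
top tray_far [([388.0, 182.0], 0.95), ([210.0, 181.0], 0.56)]
top light_pivot [([228.0, 264.0], 0.83), ([314.0, 303.0], 0.67), ([224.0, 355.0], 0.62), ([420.0, 324.0], 0.56)]
top light_bar [([313.0, 300.0], 0.94), ([432.0, 321.0], 0.72), ([213.0, 356.0], 0.71), ([223.0, 251.0], 0.62)]
```

View pics/scene0.png

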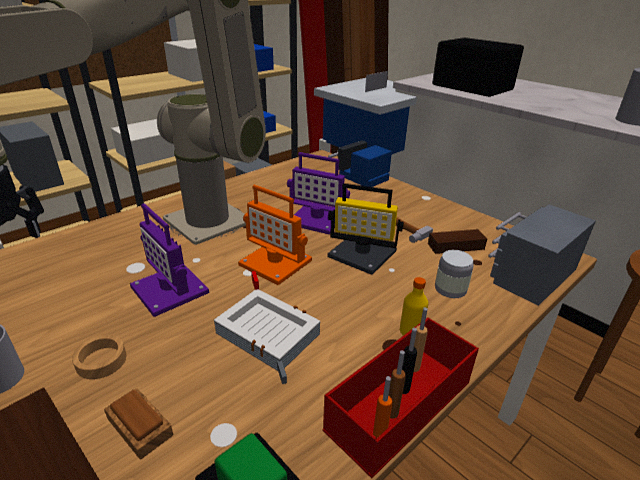

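View pics/top0.png

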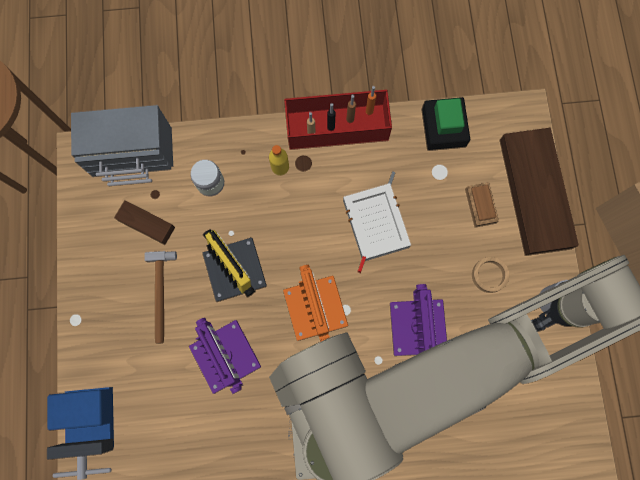

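Candidates for the lamp: yellow (top 235,267 / scene 364,220), orange (top 314,303), and two purple (top 224,355; 420,324). Only the yellow one fits, since orange and purple are ruled out by the task. I'll measure it and confirm in a crop.

Run:
```python
from h import *
S=lambda uv:ray('scene',uv);T=lambda uv:ray('top',uv)
print('pivot',tri(S([364,220]),T([228,264])),atz('top',[228,264],114))
print('bar',tri(S([369,185]),T([223,251])))
print('tab',tri(S([257,277]),T([360,263])),atz('top',[360,263],66))
print('far',tri(S([282,360]),T([388,182])),atz('top',[388,182],50))
print('tray',atz('top',[376,220],28))
# rim corners in top: white mask
im=cv2.imread('pics/top0.png')
m=masks_of('top','tray')[0]['pixels'].astype(np.uint8)
r=cv2.minAreaRect(cv2.findContours(m,0,2)[0][0] if True else 0);b=cv2.boxPoints(r)
print('rect',r);print([np.round(atz('top',q,54),1).tolist() for q in b])
for c,pt in(('top',(235,267)),('scene',(364,220))):
    for r in masks_of(c,'light_bar'): 
        ys,xs=np.nonzero(r['pixels']);print(c,np.round(r['at']),len(xs),xs.min(),xs.max(),ys.min(),ys.max(),round(r['conf'],2))
a=cv2.resize(im[215:315,180:290],None,fx=5,fy=5,interpolation=2)
s=cv2.resize(cv2.imread('pics/scene0.png')[165:285,310:420],(0,0),fx=4,fy=4,interpolation=2)
o=np.zeros((500,800,3),np.uint8);o[:,:400]=a[:,:400];o[:480,400:]=s[:,:400];cv2.imwrite('pics/crop.png',o)
```

```text
pivot (array([472.39849802, 237.64341224, 113.55260746]), [0.2, 0.2]) [472.19592739 237.45510488 114.        ]
bar (array([484.65421189, 231.65136724, 227.63278773]), [0.0, 0.0])
tab (array([ 448.33871673, -119.28564936,   73.60908483]), [0.7, 0.7]) [ 449.28615045 -120.44421162   66.        ]
far (array([ 680.45140714, -227.20147405,   48.99695607]), [0.5, 0.5]) [ 679.85584912 -227.47302729   50.        ]
tray [ 576.42768739 -182.74626433   28.        ]
rect ((376.7341613769531, 226.90733337402344), (77.02490234375, 56.37873077392578), 75.52970886230469)
[[648.4, -84.7, 54.0], [675.1, -245.0, 54.0], [453.6, -272.4, 54.0], [428.4, -116.2, 54.0]]
top [219. 357.] 1291 195 239 323 386 0.94
top [315. 304.] 976 299 328 269 336 0.91
top [227. 263.] 1113 206 250 231 292 0.7
top [426. 322.] 1133 413 435 290 352 0.64
top [394. 207.] 202 346 408 171 257 0.32
scene [365. 214.] 2572 335 396 183 240 0.83
scene [161. 244.] 1806 140 182 203 284 0.7
scene [316. 183.] 1844 292 344 152 205 0.57
scene [276. 223.] 2424 246 300 183 254 0.56
scene [364. 221.] 3125 328 403 183 246 0.35
```

View pics/crop.png

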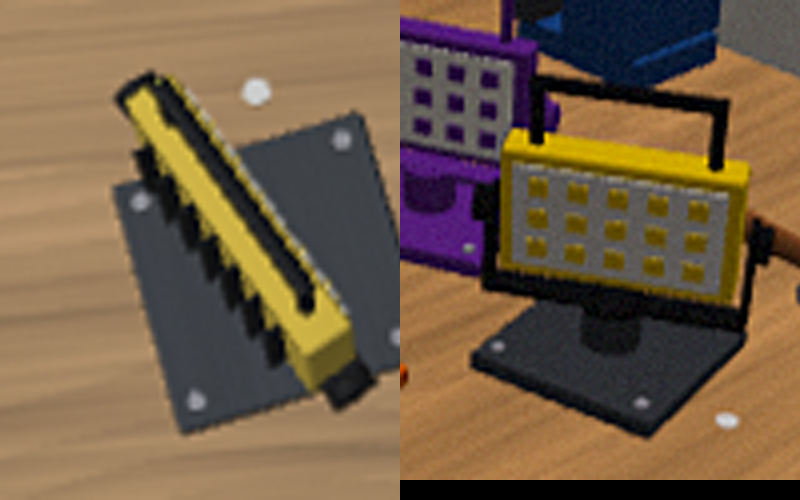

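Confirmed: the black-based yellow lamp with the black bar, top (228,264). Its lit face is towards the upper right in the top view. I'll build the move helper and go.

```bash
cat >> h.py <<'E'
from scipy.spatial.transform import Rotation as Ro
def mv(P,Rt,p0=None,R0=None):
    """dp, angular numbers from (p0,R0) (default measured) to world P, rotation Rt"""
    s=sense()
    p0=np.array(s['tool_pos']) if p0 is None else np.array(p0)
    R0=Ro.from_euler('xyz',s['tcp_rot'],degrees=True) if R0 is None else R0
    return np.round(R0.inv().apply(np.array(P)-p0)/200,3).tolist(),np.round((R0.inv()*Rt).as_rotvec(degrees=True)/180,3).tolist()
def down(yaw): # tool down, tool y axis along world angle yaw
    y=np.array([np.cos(np.radians(yaw)),np.sin(np.radians(yaw)),0]);z=np.array([0,0,-1.])
    return Ro.from_matrix(np.c_[np.cross(y,z),y,z])
E
python3 - <<'E'
from h import *
s=sense();print(s['time'],s['tool_pos'],s['tcp_rot'],s['finger_gap'])
R0=Ro.from_euler('xyz',s['tcp_rot'],degrees=True);print(R0.as_matrix().round(2).tolist())
a=atz('top',[212,232],220);b=atz('top',[241.6,275.4],220);print(a,b,np.linalg.norm(a-b),np.degrees(np.arctan2(*(a-b)[1::-1])),(a+b)/2)
p=camera_params('wrist');R=np.array(p['R']);print('cam in tool',R0.inv().apply(-R.T@np.array(p['t'])-s['tool_pos']),(R@R0.as_matrix()).round(2).tolist(),p['vfov'])
print(mv([400,-360,400],R0))
E
```

```text
0.85 [ 248.40005821 -546.19247815  231.32008501] [1.79997379e+02 9.50081685e-04 2.44530551e+01] 85.45320357609118
[[0.91, 0.41, 0.0], [0.41, -0.91, -0.0], [-0.0, 0.0, -1.0]]
[538.28856372 257.7365797  220.        ] [419.55912932 190.15359456 220.        ] 136.61675765264755 29.649330590256195 [478.92384652 223.94508713 220.        ]
cam in tool [  66.89757636   -1.09965568 -143.17741424] [[0.0, 1.0, -0.0], [-0.96, 0.0, -0.27], [-0.27, 0.0, 0.96]] 64.80904702315082
([1.075, -0.534, -0.843], [0.0, 0.0, 0.0])
```

Call:
step_arm(targets=[{"dp":[1,-0.6,-0.6]},{"dp":[1,-0.6,-0.6]},{"dp":[1,-0.6,-0.6]},{"dp":[1,-0.6,-0.6]},{"dp":[1,-0.6,-0.6]},{"dp":[1,-0.6,-0.6]},{"dp":[1,-0.6,-0.6]},{"dp":[1,-0.6,-0.6]}])

```text
validation failed for argument at $.ta...
```

Call:
step_arm(targets=[{"dp":[1,-0.75,-0.1]},{"dp":[1,-0.75,-0.1]},{"dp":[1,-0.75,-0.1]},{"dp":[1,-0.75,-0.1]},{"dp":[1,-0.75,-0.1]},{"dp":[1,-0.75,-0.1]},{"dp":[1,-0.75,-0.1]},{"dp":[1,-0.75,-0.1]}])

```text
validation failed for argument at $.ta...
```

Rows need all their fields.

Call:
step_arm(targets=[{"angular":[0,0,0],"dp":[1,-0.6,-0.6],"fingers":0},{"angular":[0,0,0],"dp":[1,-0.6,-0.6],"fingers":0},{"angular":[0,0,0],"dp":[1,-0.6,-0.6],"fingers":0},{"angular":[0,0,0],"dp":[1,-0.6,-0.6],"fingers":0},{"angular":[0,0,0],"dp":[1,-0.6,-0.6],"fingers":0},{"angular":[0,0,0],"dp":[1,-0.6,-0.6],"fingers":0},{"angular":[0,0,0],"dp":[1,-0.6,-0.6],"fingers":0},{"angular":[0,0,0],"dp":[1,-0.6,-0.6],"fingers":0}])

```text
time: 1.85
tool_pos: [379.8, -354.9, 349.9]
tcp_rot: [-179.9, 0.0, 24.3]
ft_force: [-0.0, -0.3, 0.6]
finger_gap: 85.2
grip_force: 0.0
```

Call:
step_arm(targets=[{"angular":[0,0,0],"dp":[1,-0.75,-0.1],"fingers":0},{"angular":[0,0,0],"dp":[1,-0.75,-0.1],"fingers":0},{"angular":[0,0,0],"dp":[1,-0.75,-0.1],"fingers":0},{"angular":[0,0,0],"dp":[1,-0.75,-0.1],"fingers":0},{"angular":[0,0,0],"dp":[1,-0.75,-0.1],"fingers":0},{"angular":[0,0,0],"dp":[1,-0.75,-0.1],"fingers":0},{"angular":[0,0,0],"dp":[1,-0.75,-0.1],"fingers":0},{"angular":[0,0,0],"dp":[1,-0.75,-0.1],"fingers":0}])

```text
time: 2.85
tool_pos: [500.2, -136.2, 371.1]
tcp_rot: [-180.0, 0.0, 24.3]
ft_force: [0.1, 1.0, 0.3]
finger_gap: 85.4
grip_force: 0.0
```

Run:
```python
from h import *
p=camera_params('wrist');im=snapshot('wrist');cv2.imwrite('pics/w1.png',im)
for l,z in(('tray_tab',66),('tray_far',50),('tray',28)):
    for r in pinpoint('wrist',l): print(l,np.round(r['at'],1),round(r['conf'],2),atz(p,r['at'],z).round(1))
R0=Ro.from_euler('xyz',sense()['tcp_rot'],degrees=True)
print(mv([484,232,330],down(-60)))
```

```text
tray_tab [281.9 222.8] 0.85 [ 441.8 -120.8   66. ]
tray_far [450.7  78.1] 0.83 [ 674.7 -230.5   50. ]
tray [364.5 147. ] 0.73 [ 564.9 -178.    28. ]
([0.683, -1.707, 0.207], [0.0, -0.0, -0.031])
```

View pics/w1.png

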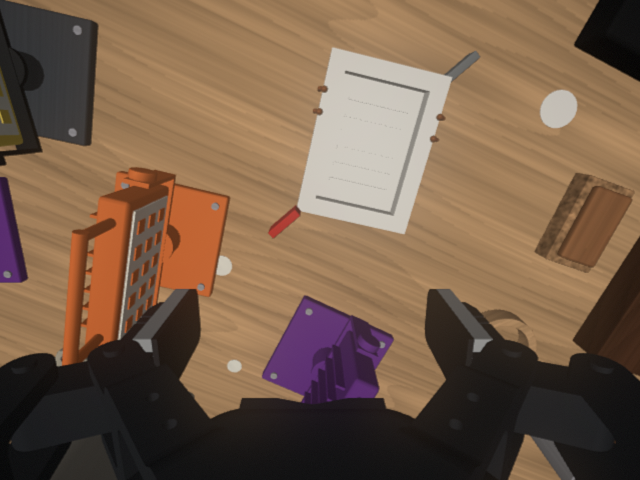

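The wrist view shows the tray's rim corners at (332,48), (452,75), (406,234) and (299,208). The red tab is at (285,221) and the grey tab, not to be used, at (465,65). Now to the lamp.

Run:
```python
from h import *
c=np.array([atz('wrist',q,54) for q in ([332,48],[452,75],[406,234],[299,208])]);print(c.round(1),c.mean(0))
d=np.diff(np.r_[c,c[:1]],axis=0);print([ (round(float(np.linalg.norm(x)),1),round(float(np.degrees(np.arctan2(x[1],x[0]))),1)) for x in d])
```

```text
[[ 646.9  -92.2   54. ]
 [ 677.8 -228.2   54. ]
 [ 490.4 -269.4   54. ]
 [ 465.2 -132.4   54. ]] [ 570.05286269 -180.52397357   54.        ]
[(139.5, -77.2), (191.9, -167.6), (139.3, 100.4), (186.1, 12.5)]
```

Call:
step_arm(targets=[{"angular":[0,0,0],"dp":[0.34,-0.95,0.05],"fingers":0},{"angular":[0,0,0],"dp":[0.34,-0.95,0.05],"fingers":0},{"angular":[0,0,0],"dp":[0.34,-0.95,0.05],"fingers":0},{"angular":[0,0,0],"dp":[0.34,-0.95,0.05],"fingers":0},{"angular":[0,0,0],"dp":[0.34,-0.95,0.05],"fingers":0},{"angular":[0,0,0],"dp":[0.34,-0.95,0.05],"fingers":0},{"angular":[0,0,0],"dp":[0.34,-0.95,0.05],"fingers":0},{"angular":[0,0,0],"dp":[0.34,-0.95,0.05],"fingers":0}])

```text
time: 4.05
tool_pos: [484.2, 65.3, 361.3]
tcp_rot: [180.0, 0.0, 24.4]
ft_force: [-0.4, 0.9, 0.3]
finger_gap: 85.6
grip_force: 0.0
```

Call:
step_arm(targets=[{"angular":[0,0,-0.03],"dp":[0.34,-0.75,0],"fingers":0},{"angular":[0,0,-0.03],"dp":[0.34,-0.75,0],"fingers":0},{"angular":[0,0,-0.03],"dp":[0.34,-0.75,0],"fingers":0},{"angular":[0,0,-0.03],"dp":[0.34,-0.75,0],"fingers":0},{"angular":[0,0,-0.03],"dp":[0.34,-0.75,0],"fingers":0},{"angular":[0,0,-0.03],"dp":[0.34,-0.75,0],"fingers":0},{"angular":[0,0,-0.03],"dp":[0.34,-0.75,0],"fingers":0},{"angular":[0,0,-0.03],"dp":[0.34,-0.75,0],"fingers":0}])

```text
time: 5.05
tool_pos: [484.0, 230.4, 361.5]
tcp_rot: [180.0, -0.0, 29.8]
ft_force: [-0.0, -0.3, -0.3]
finger_gap: 85.4
grip_force: 0.0
```

Run:
```python
from h import *
s=sense();print(s['time'],s['tool_pos'],s['tcp_rot'])
p=camera_params('wrist');im=snapshot('wrist');cv2.imwrite('pics/w2.png',im)
for l,z in(('light_bar',220),('light_pivot',114)):
    for r in pinpoint('wrist',l): print(l,np.round(r['at'],1),round(r['conf'],2),atz(p,r['at'],z).round(1))
```

```text
5.05 [483.98337539 230.37300598 361.46624898] [ 1.79994751e+02 -1.74581036e-02  2.97922381e+01]
light_bar [317.6 221.7] 0.9 [481.8 225.5 220. ]
light_pivot [411.5 380. ] 0.91 [345.8  14.8 114. ]
light_pivot [302.9 194.4] 0.65 [477.4 238.9 114. ]
```

View pics/w2.png

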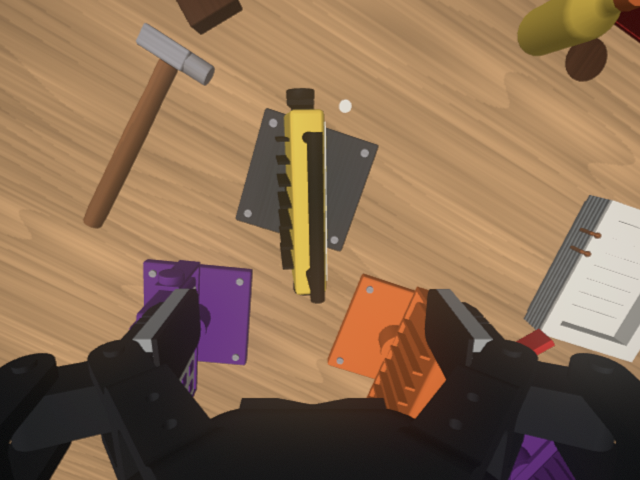

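The wrist view shows the bar from about (309,138) to (317,300). The base screws are at (273,123), (364,153), (334,240) and (248,213).

Run:
```python
from h import *
p=camera_params('wrist')
a,b=atz(p,[309,138],219),atz(p,[317,300],219);print('bar',a,b,np.linalg.norm(a-b),np.degrees(np.arctan2(*(a-b)[1::-1])),(a+b)/2)
c=np.array([atz(p,q,10) for q in([273,123],[364,153],[334,240],[248,213])]);print('base',c.mean(0).round(1),np.linalg.norm(np.diff(c,axis=0),axis=1).round(0))
P=c.mean(0)[:2]
for pv in(P,np.array([472.3,237.5])):
    f=np.array([572,-181])-pv;print('want fwd',np.degrees(np.arctan2(f[1],f[0])))
print(mv([482,226,230],down(-62)),mv([482,226,200],down(-62)))
```

```text
bar [533.13559789 262.91990913 219.        ] [423.59296591 192.82438176 219.        ] 130.04987957943754 32.61488027218641 [478.3642819  227.87214545 219.        ]
base [473.6 237.3  10. ] [122. 122. 122.]
want fwd -76.76400153955869
want fwd -76.60009889370954
([-0.02, 0.016, 0.657], [0.0, -0.0, 0.01]) ([-0.02, 0.016, 0.807], [0.0, -0.0, 0.01])
```

Call:
step_arm(targets=[{"angular":[0,0,-0.01],"dp":[-0.027,0.009,0.4],"fingers":0},{"angular":[0,0,-0.01],"dp":[-0.027,0.009,0.7],"fingers":0},{"angular":[0,0,-0.01],"dp":[-0.027,0.009,0.807],"fingers":0},{"angular":[0,0,-0.01],"dp":[-0.027,0.009,0.807],"fingers":0},{"angular":[0,0,-0.01],"dp":[-0.027,0.009,0.807],"fingers":0},{"angular":[0,0,-0.01],"dp":[-0.027,0.009,0.807],"fingers":1},{"angular":[0,0,-0.01],"dp":[-0.027,0.009,0.807],"fingers":1},{"angular":[0,0,-0.01],"dp":[-0.027,0.009,0.807],"fingers":1}], newtons=40)

```text
time: 6.2
tool_pos: [480.4, 226.9, 200.8]
tcp_rot: [180.0, -0.1, 31.7]
ft_force: [0.7, -0.1, -0.3]
finger_gap: 32.3
grip_force: 0.0
```

Call:
step_arm(targets=[{"angular":[0,0,0],"dp":[0,0,0],"fingers":1},{"angular":[0,0,0],"dp":[0,0,0],"fingers":1},{"angular":[0,0,0],"dp":[0,0,0],"fingers":1},{"angular":[0,0,0],"dp":[0,0,0],"fingers":1},{"angular":[0,0,0],"dp":[0,0,0],"fingers":1},{"angular":[0,0,0],"dp":[0,0,0],"fingers":1},{"angular":[0,0,0],"dp":[0,0,0],"fingers":1},{"angular":[0,0,0],"dp":[0,0,0],"fingers":1}])

```text
time: 7.2
tool_pos: [480.2, 226.7, 200.2]
tcp_rot: [180.0, -0.0, 31.7]
ft_force: [-0.3, -2.0, 6.6]
finger_gap: 10.6
grip_force: 39.0
```

Run:
```python
from h import *
s=sense();print({k:np.round(s[k],2).tolist() for k in('time','tool_pos','tcp_rot','finger_gap','grip_force','ft_force')})
pv=np.array([473.5,237.4,114])
for k in range(1,8):
    u=k/6; w=-58.3+u*(-76.7+58.3); t=np.radians(-6.9+u*26.9)
    f=np.array([np.cos(np.radians(w)),np.sin(np.radians(w)),0])
    B=pv-f*106*np.sin(t)+[0,0,106*np.cos(t)-19]
    print(k,B.round(1),mv(B,down(w)))
    if k==6: break
```

```text
{'time': 7.2, 'tool_pos': [480.21, 226.7, 200.23], 'tcp_rot': [179.98, -0.03, 31.65], 'finger_gap': 10.64, 'grip_force': 39.04, 'ft_force': [-0.33, -2.01, 6.61]}
1 [475.6 233.5 200.9] ([-0.002, -0.041, -0.003], [0.0, -0.0, 0.017])
2 [471.9 240.8 200.9] ([0.002, -0.082, -0.004], [0.0, -0.0, 0.034])
3 [468.9 248.6 200.3] ([0.009, -0.123, -0.0], [0.0, -0.0, 0.051])
4 [466.8 256.5 199. ] ([0.021, -0.162, 0.006], [0.0, -0.0, 0.068])
5 [465.5 264.6 197.1] ([0.037, -0.2, 0.015], [0.0, -0.0, 0.085])
6 [465.2 272.7 194.6] ([0.057, -0.235, 0.028], [0.0, -0.0, 0.102])
```

Call:
step_arm(targets=[{"angular":[0,0,0.017],"dp":[-0.002,-0.041,-0.003],"fingers":1},{"angular":[0,0,0.034],"dp":[0.002,-0.082,-0.004],"fingers":1},{"angular":[0,0,0.051],"dp":[0.009,-0.123,0],"fingers":1},{"angular":[0,0,0.068],"dp":[0.021,-0.162,0.006],"fingers":1},{"angular":[0,0,0.085],"dp":[0.037,-0.2,0.015],"fingers":1},{"angular":[0,0,0.102],"dp":[0.057,-0.235,0.028],"fingers":1},{"angular":[0,0,0.102],"dp":[0.057,-0.235,0.028],"fingers":1},{"angular":[0,0,0.102],"dp":[0.057,-0.235,0.028],"fingers":1}])

```text
time: 8.2
tool_pos: [465.5, 272.8, 194.3]
tcp_rot: [-180.0, -0.1, 13.4]
ft_force: [4.0, 0.8, 0.5]
finger_gap: 10.6
grip_force: 39.7
```

Run:
```python
from h import *
s=sense();print({k:np.round(s[k],2).tolist() for k in('time','tool_pos','tcp_rot','finger_gap','grip_force','ft_force','wrist_torque')})
im=snapshot('top');cv2.imwrite('pics/t2.png',im)
print(mv([465.2,272.7,194.6],down(-76.7)))
```

```text
{'time': 8.2, 'tool_pos': [465.45, 272.84, 194.28], 'tcp_rot': [-179.98, -0.05, 13.37], 'finger_gap': 10.57, 'grip_force': 39.73, 'ft_force': [3.96, 0.76, 0.52], 'wrist_torque': [-0.11, -0.79, 0.07]}
([-0.001, -0.0, -0.002], [-0.0, -0.0, 0.0])
```

Call:
step_arm(targets=[{"angular":[0,0,0],"dp":[0,0,0],"fingers":0},{"angular":[0,0,0],"dp":[0,0,0],"fingers":0},{"angular":[0,0,0],"dp":[0,0,0],"fingers":0},{"angular":[0,0,0],"dp":[0,0,0],"fingers":0},{"angular":[0,0,0],"dp":[0,0,-0.2],"fingers":0},{"angular":[0,0,0],"dp":[0,0,-0.5],"fingers":0},{"angular":[0,0,0],"dp":[0,0,-0.8],"fingers":0},{"angular":[0,0,0],"dp":[0,0,-0.8],"fingers":0}])

```text
time: 9.25
tool_pos: [467.0, 273.7, 361.2]
tcp_rot: [-179.9, -0.6, 13.3]
ft_force: [-0.5, 0.2, -1.8]
finger_gap: 85.5
grip_force: 0.0
```

Run:
```python
from h import *
s=sense();print(s['time'],s['tool_pos'],s['tcp_rot'])
p=camera_params('wrist');im=snapshot('wrist')
for r in pinpoint('wrist','light_bar'): print(np.round(r['at'],1),round(r['conf'],2),atz(p,r['at'],213.6).round(1))
print('exp mid',proj('wrist',[465.2,272.7,213.6]))
for k in(-62,62):
    a=np.radians(13.3);print(k,np.round(proj('wrist',[465.2+k*np.cos(a),272.7+k*np.sin(a),213.6])))
sc=snapshot('scene')
for i,q in((im,'wrist'),(sc,'scene')):
    for k in(-62,0,62):
        a=np.radians(13.3);u=proj(q,[465.2+k*np.cos(a),272.7+k*np.sin(a),213.6]);cv2.circle(i,(int(u[0]),int(u[1])),1,(0,0,255),-1)
o=np.zeros((600,800,3),np.uint8);o[:480,:480]=cv2.resize(im[60:300,200:440],None,fx=2,fy=2);o[:480,480:]=cv2.resize(sc[165:285,330:410],None,fx=4,fy=4);cv2.imwrite('pics/l3.png',o)
```

```text
9.25 [466.98448083 273.68608411 361.18358008] [-179.87110045   -0.61036786   13.29899114]
[314.3 217.1] 0.67 [466.2 273.2 213.6]
[171.7   2.7] 0.67 [590.8 403.7 213.6]
exp mid [np.float64(313.74679992785593), np.float64(216.45217638792414)]
-62 [314. 290.]
62 [314. 134.]
```

View pics/l3.png

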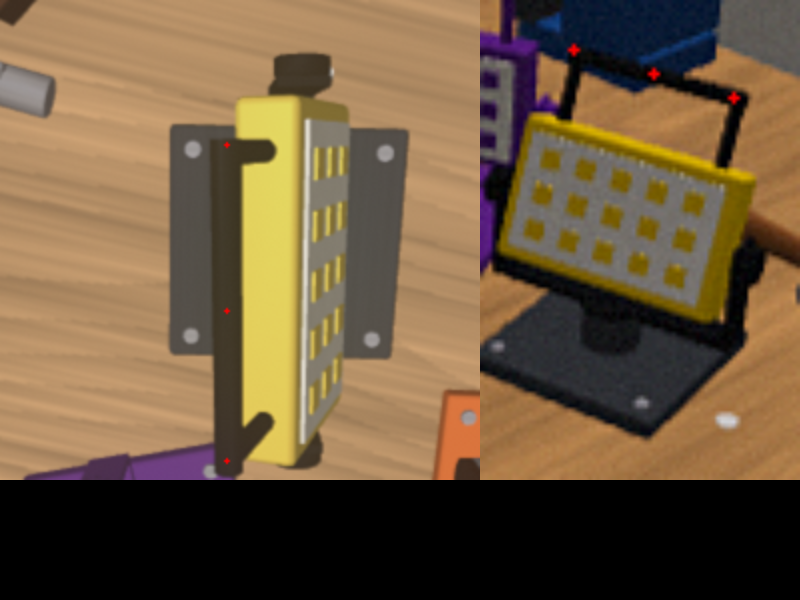

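The lamp matches: the expected bar ends (red dots, wrist 314,134 and 314,290) lie on the bar in both views, so it is at 20° and facing the stack. Now to the tray tab.

Call:
step_arm(targets=[{"angular":[0,0,0.1],"dp":[-0.3,1,0],"fingers":0},{"angular":[0,0,0.1],"dp":[-0.3,1,0],"fingers":0},{"angular":[0,0,0.1],"dp":[-0.3,1,0],"fingers":0},{"angular":[0,0,0.1],"dp":[-0.3,1,0],"fingers":0},{"angular":[0,0,0.1],"dp":[-0.3,1,0],"fingers":0},{"angular":[0,0,0.1],"dp":[-0.3,1,0],"fingers":0},{"angular":[0,0,0.1],"dp":[-0.3,1,0],"fingers":0},{"angular":[0,0,0.1],"dp":[-0.3,1,0],"fingers":0}])

```text
time: 10.4
tool_pos: [452.6, 65.1, 354.1]
tcp_rot: [-180.0, 0.0, -4.6]
ft_force: [0.5, -0.3, 0.4]
finger_gap: 85.6
grip_force: 0.0
```

Call:
step_arm(targets=[{"angular":[0,0,0.109],"dp":[0.02,0.94,0],"fingers":0.45},{"angular":[0,0,0.109],"dp":[0.02,0.94,0],"fingers":0.45},{"angular":[0,0,0.109],"dp":[0.02,0.94,0],"fingers":0.45},{"angular":[0,0,0.109],"dp":[0.02,0.94,0.3],"fingers":0.45},{"angular":[0,0,0.109],"dp":[0.02,0.94,0.6],"fingers":0.45},{"angular":[0,0,0.109],"dp":[0.02,0.94,0.75],"fingers":0.45},{"angular":[0,0,0.109],"dp":[0.02,0.94,0.75],"fingers":0.45},{"angular":[0,0,0.109],"dp":[0.02,0.94,0.75],"fingers":0.45}])

```text
time: 11.4
tool_pos: [442.2, -123.4, 206.2]
tcp_rot: [-180.0, -0.1, -24.3]
ft_force: [0.1, -0.2, 0.5]
finger_gap: 46.9
grip_force: 0.0
```

Run:
```python
from h import *
s=sense();print(s['time'],s['tool_pos'],s['tcp_rot'],s['finger_gap'])
p=camera_params('wrist');im=snapshot('wrist')
for l,z in(('tray_tab',66),('tray_far',50)):
    for r in pinpoint('wrist',l): print(l,np.round(r['at'],1),round(r['conf'],2),atz(p,r['at'],z).round(1))
for n,X in(('tab',[442.7,-122.3,66]),('far',[680,-228,50])): print(n,np.round(proj('wrist',X)))
hsv=cv2.cvtColor(im,cv2.COLOR_BGR2HSV);m=((hsv[...,0]<8)|(hsv[...,0]>172))&(hsv[...,1]>150)&(hsv[...,2]>60)
n,L,st,ce=cv2.connectedComponentsWithStats(m.astype(np.uint8));print([(st[i].tolist(),ce[i].round(1).tolist()) for i in range(1,n) if st[i][4]>60])
cv2.imwrite('pics/w4.png',im)
```

```text
11.4 [ 442.17771237 -123.43460976  206.15561909] [-1.79992850e+02 -1.27129344e-01 -2.42900630e+01] 46.93940262081817
tray_tab [311.1 221.8] 0.92 [ 438.6 -120.2   66. ]
tab [311. 217.]
far [ 309. -190.]
[([304, 188, 13, 58, 734], [310.1, 216.9])]
```

View pics/w4.png

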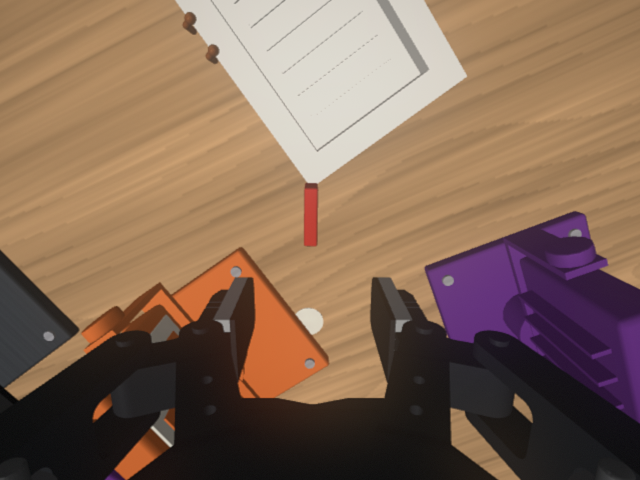

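The tab shows as a red strip from (311,185) to (311,246), upright in the picture, with the rim corner at (312,184). The yaw is right.

Run:
```python
from h import *
s=sense()
e=np.array([np.cos(np.radians(155.6)),np.sin(np.radians(155.6)),0])
C=atz('wrist',[311.5,184],54);print('corner',C,'tab',C+24*e,'end',atz('wrist',[311,241],80),C+40*e, s['time'])
for P in([441.5,-121.5,47],): print(mv(P,down(-114.4)))
```

```text
corner [ 463.99225323 -132.18366249   54.        ] tab [ 442.13584537 -122.26915617   54.        ] end [ 428.70573496 -115.87363518   80.        ] [ 427.56490679 -115.6594853    54.        ] 11.55
([-0.012, -0.008, 0.798], [-0.0, -0.001, 0.001])
```

Call:
step_arm(targets=[{"angular":[0,0,0],"dp":[-0.004,-0.006,0.3],"fingers":0.45},{"angular":[0,0,0],"dp":[-0.004,-0.006,0.55],"fingers":0.45},{"angular":[0,0,0],"dp":[-0.004,-0.006,0.72],"fingers":0.45},{"angular":[0,0,0],"dp":[-0.004,-0.006,0.796],"fingers":0.45},{"angular":[0,0,0],"dp":[-0.004,-0.006,0.796],"fingers":0.45},{"angular":[0,0,0],"dp":[-0.004,-0.006,0.796],"fingers":0.45},{"angular":[0,0,0],"dp":[-0.004,-0.006,0.796],"fingers":1},{"angular":[0,0,0],"dp":[-0.004,-0.006,0.796],"fingers":1}], newtons=90)

```text
time: 12.55
tool_pos: [441.7, -122.3, 46.1]
tcp_rot: [-180.0, -0.1, -24.3]
ft_force: [-0.3, 0.6, 0.6]
finger_gap: 11.2
grip_force: 0.3
```

Call:
step_arm(targets=[{"angular":[0,0,0],"dp":[0,0,0],"fingers":1},{"angular":[0,0,0],"dp":[0,0,0],"fingers":1},{"angular":[0,0,0],"dp":[0,0,0],"fingers":1},{"angular":[0,0,0],"dp":[0,0,0],"fingers":1},{"angular":[0,0,0],"dp":[0,0,0],"fingers":1},{"angular":[0,0,0],"dp":[0,0,0],"fingers":1},{"angular":[0,0,0],"dp":[0,0,0],"fingers":1},{"angular":[0,0,0],"dp":[0,0,0],"fingers":1}])

```text
time: 13.55
tool_pos: [441.7, -122.4, 46.2]
tcp_rot: [180.0, -0.1, -24.3]
ft_force: [-2.0, 0.1, 7.1]
finger_gap: 9.1
grip_force: 88.1
```

Run:
```python
from h import *
s=sense();print({k:np.round(s[k],2).tolist() for k in('time','tool_pos','tcp_rot','finger_gap','grip_force','ft_force','wrist_torque')})
R0=Ro.from_euler('xyz',s['tcp_rot'],degrees=True);p0=np.array(s['tool_pos'])
e=np.array([np.cos(np.radians(155.6)),np.sin(np.radians(155.6)),0])
far=p0-260*e;far[2]=50;print('far',far)
ax=np.cross(e,[0,0,1]); # raises e side
for a in range(1,16):
    r=Ro.from_rotvec(np.radians(a)*ax);print(a,mv(far+r.apply(p0-far),r*R0,p0,R0))
```

```text
{'time': 13.55, 'tool_pos': [441.68, -122.36, 46.18], 'tcp_rot': [180.0, -0.09, -24.33], 'finger_gap': 9.13, 'grip_force': 88.1, 'ft_force': [-1.99, 0.15, 7.05], 'wrist_torque': [-0.01, 0.23, -0.06]}
far [ 678.45852708 -229.76501964   50.        ]
1 ([-0.0, 0.0, -0.023], [0.0, -0.006, -0.0])
2 ([0.0, 0.0, -0.045], [0.0, -0.011, -0.0])
3 ([0.001, 0.0, -0.068], [0.0, -0.017, -0.0])
4 ([0.002, 0.0, -0.091], [0.0, -0.022, -0.0])
5 ([0.003, 0.0, -0.113], [0.0, -0.028, -0.0])
6 ([0.005, 0.0, -0.136], [0.0, -0.033, -0.0])
7 ([0.008, 0.0, -0.159], [0.0, -0.039, -0.0])
8 ([0.01, 0.0, -0.181], [0.0, -0.044, -0.0])
9 ([0.013, 0.0, -0.204], [0.0, -0.05, -0.0])
10 ([0.017, 0.0, -0.226], [0.0, -0.056, -0.0])
11 ([0.021, 0.0, -0.248], [0.0, -0.061, -0.0])
12 ([0.025, 0.0, -0.271], [0.0, -0.067, -0.0])
13 ([0.029, 0.0, -0.293], [0.0, -0.072, -0.0])
14 ([0.034, 0.0, -0.315], [0.0, -0.078, -0.0])
15 ([0.04, 0.0, -0.337], [0.0, -0.083, -0.0])
```

Call:
step_arm(targets=[{"angular":[0,-0.0055,0],"dp":[0,0,-0.023],"fingers":1},{"angular":[0,-0.011,0],"dp":[0,0,-0.045],"fingers":1},{"angular":[0,-0.0165,0],"dp":[0.001,0,-0.068],"fingers":1},{"angular":[0,-0.022,0],"dp":[0.002,0,-0.091],"fingers":1},{"angular":[0,-0.028,0],"dp":[0.003,0,-0.113],"fingers":1},{"angular":[0,-0.033,0],"dp":[0.005,0,-0.136],"fingers":1},{"angular":[0,-0.039,0],"dp":[0.008,0,-0.159],"fingers":1},{"angular":[0,-0.0444,0],"dp":[0.01,0,-0.181],"fingers":1}])

```text
time: 14.55
tool_pos: [442.6, -122.8, 81.5]
tcp_rot: [180.0, 8.1, -24.3]
ft_force: [-1.6, -0.6, -1.2]
finger_gap: 9.2
grip_force: 88.0
```

Run:
```python
from h import *
s=sense();print({k:np.round(s[k],2).tolist() for k in('time','tool_pos','tcp_rot','finger_gap','grip_force','ft_force','wrist_torque')})
cv2.imwrite('pics/s5.png',snapshot('scene')[200:400,180:350].repeat(3,0).repeat(3,1))
```

```text
{'time': 14.55, 'tool_pos': [442.64, -122.84, 81.51], 'tcp_rot': [179.99, 8.09, -24.33], 'finger_gap': 9.23, 'grip_force': 88.04, 'ft_force': [-1.58, -0.63, -1.2], 'wrist_torque': [-0.47, 0.09, -0.23]}
```

View pics/s5.png

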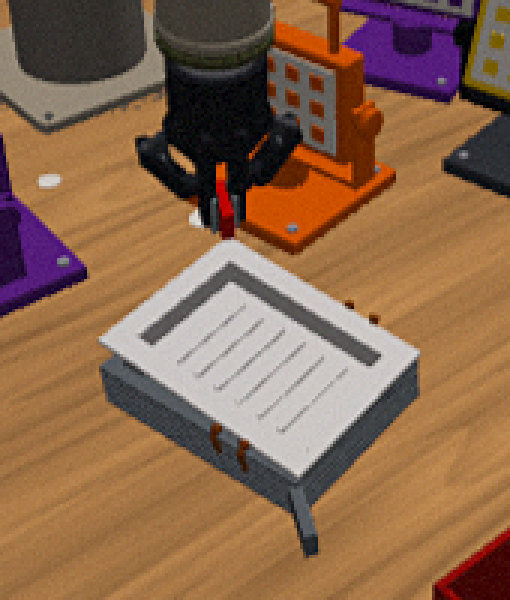

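The tray hinges up on its far corner, (305,480) in the crop, and the stack hasn't moved. I'll continue to 15°.

Call:
step_arm(targets=[{"angular":[0,-0.0055,0],"dp":[0,0,-0.023],"fingers":1},{"angular":[0,-0.011,0],"dp":[0,0,-0.045],"fingers":1},{"angular":[0,-0.0165,0],"dp":[0.001,0,-0.068],"fingers":1},{"angular":[0,-0.022,0],"dp":[0.002,0,-0.091],"fingers":1},{"angular":[0,-0.028,0],"dp":[0.003,0,-0.113],"fingers":1},{"angular":[0,-0.033,0],"dp":[0.005,0,-0.136],"fingers":1},{"angular":[0,-0.039,0],"dp":[0.008,0,-0.159],"fingers":1},{"angular":[0,-0.039,0],"dp":[0.008,0,-0.159],"fingers":1}])

```text
time: 15.6
tool_pos: [448.7, -125.6, 112.8]
tcp_rot: [180.0, 15.0, -24.3]
ft_force: [0.4, 0.8, -0.1]
finger_gap: 9.1
grip_force: 88.0
```

Run:
```python
from h import *
s=sense();print({k:np.round(s[k],2).tolist() for k in('time','tool_pos','tcp_rot','finger_gap','grip_force','ft_force','wrist_torque')})
R0=Ro.from_euler('xyz',s['tcp_rot'],degrees=True);p0=np.array(s['tool_pos'])
for z in(10,20,30,40,50,60,75): print(z,mv(p0+[0,0,z],R0,p0,R0))
# final: level, at nested xy, raised 150
Rn=down(-114.33);pf=np.array([441.7,-122.4,46.2+150]);p1=p0+[0,0,75]
print('lvl',mv(pf,Rn,p1,R0))
```

```text
{'time': 15.6, 'tool_pos': [448.66, -125.56, 112.84], 'tcp_rot': [179.99, 15.01, -24.34], 'finger_gap': 9.15, 'grip_force': 88.04, 'ft_force': [0.44, 0.85, -0.13], 'wrist_torque': [0.16, -0.28, 0.16]}
10 ([-0.013, 0.0, -0.048], [0.0, 0.0, 0.0])
20 ([-0.026, 0.0, -0.097], [0.0, 0.0, 0.0])
30 ([-0.039, 0.0, -0.145], [0.0, 0.0, 0.0])
40 ([-0.052, 0.0, -0.193], [0.0, 0.0, 0.0])
50 ([-0.065, 0.0, -0.241], [0.0, 0.0, 0.0])
60 ([-0.078, 0.0, -0.29], [0.0, 0.0, 0.0])
75 ([-0.097, 0.0, -0.362], [0.0, 0.0, 0.0])
lvl ([-0.048, -0.0, -0.03], [0.0, 0.083, -0.0])
```

Call:
step_arm(targets=[{"angular":[0,0,0],"dp":[-0.006,0,-0.024],"fingers":1},{"angular":[0,0,0],"dp":[-0.013,0,-0.048],"fingers":1},{"angular":[0,0,0],"dp":[-0.026,0,-0.097],"fingers":1},{"angular":[0,0,0],"dp":[-0.039,0,-0.145],"fingers":1},{"angular":[0,0,0],"dp":[-0.052,0,-0.193],"fingers":1},{"angular":[0,0,0],"dp":[-0.065,0,-0.241],"fingers":1},{"angular":[0,0,0],"dp":[-0.078,0,-0.29],"fingers":1},{"angular":[0,0,0],"dp":[-0.097,0,-0.362],"fingers":1}])

```text
time: 16.6
tool_pos: [448.0, -125.2, 188.0]
tcp_rot: [180.0, 15.1, -24.3]
ft_force: [-0.3, 0.5, -2.0]
finger_gap: 8.9
grip_force: 87.8
```

Call:
step_arm(targets=[{"angular":[0,0.012,0],"dp":[-0.007,0,-0.004],"fingers":1},{"angular":[0,0.024,0],"dp":[-0.014,0,-0.008],"fingers":1},{"angular":[0,0.036,0],"dp":[-0.021,0,-0.012],"fingers":1},{"angular":[0,0.048,0],"dp":[-0.028,0,-0.017],"fingers":1},{"angular":[0,0.06,0],"dp":[-0.035,0,-0.022],"fingers":1},{"angular":[0,0.072,0],"dp":[-0.042,0,-0.026],"fingers":1},{"angular":[0,0.083,0],"dp":[-0.048,0,-0.03],"fingers":1},{"angular":[0,0.083,0],"dp":[-0.048,0,-0.03],"fingers":1}])

```text
time: 17.6
tool_pos: [441.1, -122.0, 196.7]
tcp_rot: [-180.0, 0.0, -24.3]
ft_force: [0.5, -0.2, -1.6]
finger_gap: 8.8
grip_force: 87.8
```

Run:
```python
from h import *
s=sense();print({k:np.round(s[k],2).tolist() for k in('time','tool_pos','tcp_rot','finger_gap','grip_force','ft_force','wrist_torque')})
sc=snapshot('scene');e=np.array([np.cos(np.radians(155.6)),np.sin(np.radians(155.6)),0])
c=np.array([442,-122.3,0])-142*e;r=Ro.from_euler('z',12,degrees=True)
dz=s['tool_pos'][2]-46.2
for z,col in((50,(255,0,0)),(54+dz,(0,0,255))):
    q=np.array([proj('scene',c+r.apply([x,y,z])) for x,y in((-95,-70),(95,-70),(95,70),(-95,70))]).round().astype(int);cv2.polylines(sc,[q],True,col,1)
cv2.imwrite('pics/s6.png',cv2.resize(sc[150:420,120:450],None,fx=2.2,fy=2.2))
```

```text
{'time': 17.6, 'tool_pos': [441.1, -121.97, 196.66], 'tcp_rot': [-180.0, 0.02, -24.32], 'finger_gap': 8.81, 'grip_force': 87.84, 'ft_force': [0.45, -0.21, -1.55], 'wrist_torque': [0.09, 0.19, -0.01]}
```

View pics/s6.png

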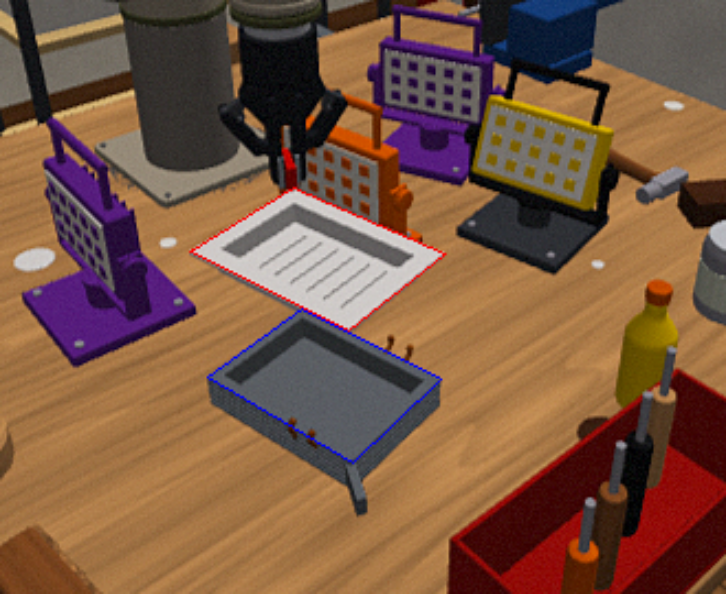

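The tray is level 150 mm above the unmoved stack. Both expected outlines fit: red on the tray at (320,255), blue on the stack at (325,385). I'll let it settle, then hand in.

Call:
step_arm(targets=[{"angular":[0,0,0],"dp":[0,0,0],"fingers":1},{"angular":[0,0,0],"dp":[0,0,0],"fingers":1},{"angular":[0,0,0],"dp":[0,0,0],"fingers":1},{"angular":[0,0,0],"dp":[0,0,0],"fingers":1},{"angular":[0,0,0],"dp":[0,0,0],"fingers":1},{"angular":[0,0,0],"dp":[0,0,0],"fingers":1},{"angular":[0,0,0],"dp":[0,0,0],"fingers":1},{"angular":[0,0,0],"dp":[0,0,0],"fingers":1}])

```text
time: 18.65
tool_pos: [441.3, -122.1, 195.8]
tcp_rot: [180.0, 0.1, -24.3]
ft_force: [-0.3, 0.1, -2.1]
finger_gap: 9.0
grip_force: 87.8
```

```bash
python3 -c "
from bench import *
print(hand_in())"
```

```text
the job is handed in; nothing more can be done
None
```

Job handed in at about 18.7 s (no verdict shown): by the cameras, the yellow light squarely faces the stack at 20° tilt, and the white tray was peeled off tab corner first and is held level and still about 150 mm above the unmoved stack.

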